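Find the hidden catch of the desk box

TASK

The wooden box on the desk has a hidden drawer, released by a catch concealed under one of the six identical flush squares in its top; only that square gives when pressed. Feel across the top with the fingertips, pressing square after square, until you find the one that gives, press it fully home so that the drawer comes right out, and then take the hand away. Nothing needs grasping: do not lift anything, and leave the pocket watch, the eraser and the ink bottle around the box where they are.

Things in the scene. Friction and masses are not known exactly. Their poses are not given: they have to be found in the camera images.
- box: Fixed wooden box 124 (its x) x 174 (its y) x 64 mm high with brass corners, standing on the desk; origin at the centre of its underside, z up, its own -x side is the drawer front. Its flat top is a 12 mm dark rim around six identical flush wooden squares, two rows of three, each 49 mm wide at 50 mm pitch, tops level with the rim 64 mm above the desk. Five squares are rigid; any one of the six, different each time, is the catch, and it cannot be told by looking.
- square_0 (a point): Centre of the upper face of one square, near row (towards the drawer side), right as seen from the drawer side. The point is fixed to the box and does not sink with the square; same axes as the box. It may be the catch or a rigid square.
- square_1 (a point): Centre of the upper face of one square, near row, middle as seen from the drawer side. The point is fixed to the box and does not sink with the square; same axes as the box. It may be the catch or a rigid square.
- square_2 (a point): Centre of the upper face of one square, near row, left as seen from the drawer side. The point is fixed to the box and does not sink with the square; same axes as the box. It may be the catch or a rigid square.
- square_3 (a point): Centre of the upper face of one square, far row, right as seen from the drawer side. The point is fixed to the box and does not sink with the square; same axes as the box. It may be the catch or a rigid square.
- square_4 (a point): Centre of the upper face of one square, far row, middle as seen from the drawer side. The point is fixed to the box and does not sink with the square; same axes as the box. It may be the catch or a rigid square.
- square_5 (a point): Centre of the upper face of one square, far row, left as seen from the drawer side. The point is fixed to the box and does not sink with the square; same axes as the box. It may be the catch or a rigid square.
- catch (a joint): How far the hidden catch square is pressed in, m: 0 flush (start), 0.007 fully in. It slides in against a steady friction of about 3.5 N to a firm stop at 0.007 and stays where it is left, without springing back; a rigid square does not give at all.
- drawer (a joint): How far the shallow drawer in the -x side of the box is out, m: 0 shut and flush (start), 0.030 fully out. It is linked to the catch and comes out as the catch goes in. It has no handle; its front is 149 mm wide, from 7 to 35 mm above the desk, and moves out along the box's -x.
- watch: Loose pocket watch lying flat right of the box (on its -y side), 47 x 68 x 12 mm; origin at its underside. To be left alone.
- eraser: Loose eraser lying left of the box (on its +y side), 20 x 48 x 12 mm; origin at its underside. To be left alone.
- bottle: Loose square ink bottle standing behind the box (on its +x side), 47 x 46 x 56 mm high; origin at its underside. To be left alone.
There are look-alikes about, which are no part of the job. There is more than one size of the box; the one meant has the size given above.

How it is judged:
At the end, for the whole second after the job is handed in: The catch square is pressed in (more than 5.5 of 7 mm), the drawer is out more than 24 mm and at rest, and watch, eraser and bottle lie within 20 mm of where they were, the bottle upright (value of joint catch above 0.0055 m and value of joint drawer above 0.024 m and velocity of joint drawer between -0.01 and 0.01 m/s and distance of each of watch, eraser, bottle from where it was at the start of the episode below 0.02 m and angle between bottle's own z axis and vertical below 0.2 rad); the robot touches nothing.
It fails at once if the watch is lifted off the desk (8 mm) or moved more than 20 mm (distance of watch from where it was at the start of the episode above 0.02 m or height (world z) of watch above 0.008 m).
It fails at once if the eraser is lifted off the desk (8 mm) or moved more than 20 mm (distance of eraser from where it was at the start of the episode above 0.02 m or height (world z) of eraser above 0.008 m).
It fails at once if the bottle is lifted off the desk (8 mm) or moved more than 20 mm (distance of bottle from where it was at the start of the episode above 0.02 m or height (world z) of bottle above 0.008 m).
It also fails if it takes over 64 s, if anything falls off the work surface, if the arm or the gripper's body presses on something with over 40 N, if the wrist force passes 120 N, or if a joint passes its speed limit or range.

ROBOT

A 6-joint arm with a two-finger parallel gripper is mounted at the origin on the work surface; the furniture and walls round the work are solid. World frame = base frame: x ahead of the robot, y to its left, z up, the work surface at z = 0. Lengths are in m, angles in rad, forces in N, time in s.
With the tool pointing down it reaches from about 0.15 to 0.775 m from the base axis. Payload 6.1 kg.
Tool frame: the origin (TCP) lies on the mounting face of the last link; the fingertips stand 173 mm ahead of it and the grasp point (between the pads) lies 155 mm ahead of it; z points along the fingers, y is the line along which they close (so a half turn about z gives the same grasp; the last joint's range is limited). The gripper opens to 85 mm and grips with 20 to 120 N. Pads are 22 mm wide; open, the fingers measure 114 mm over their backs; the gripper's body (76 mm by 85 mm) begins 54 mm behind the grasp point. The pads swing forward as they close: fully open they stand 13 mm farther back than shut.
Start: joints at [-1.218, 0.126, -0.04, 1.405, 0, 1.571], TCP at [0.181, -0.493, 0.405] pointing down, gripper open.
Joint ranges: [-2.72, 2.72], [-0.95, 1.95], [-1.27, 1.35], [-1.78, 2.02], [-1.46, 1.47], [-3.14, 3.14]. Speed limits (rad/s): [2.39, 2.39, 3.01, 3.14, 3.14, 3.14].

INTERFACE

Orientations are given as a 3x3 rotation matrix whose columns are the frame's x, y, z axes.
In Python, from plant import r gives the robot as it stands.
- The arm moves only by the tool send_rows, never from a script. Its argument "commands" is a list of rows, each an object of numbers: "hand": the closure, from -1 (fully open) to 1 (shut), so that 0 is half open; "tx", "ty", "tz": the shift along the tool's x, y, z in mm; "spin": the turn about the tool's z in rad. In form: [{"hand": .., "tx": .., "ty": .., "tz": .., "spin": ..}, ...]. A call has 1 to 10 rows; each row is the pose to reach, as a shift and turn from the pose commanded when the call began, along the tool's axes at that moment; what a row does not reach only later rows make up. A row lasts 1/12 s, in which the tool goes at most 41.7 mm and 7.16 degrees, less where a joint would pass 70% of its speed; a pose out of reach is approached as far as the arm can. A call with a gripper value outside its range is refused whole. The fingers move at their own pace and stop on an object; the grip force is fixed at half the most. Time passes only in rows, so rows that repeat a pose let the fingers close. It gives the time, the measured TCP pose, the force, the opening and the grip force at its end, in the units of the state.
- r.state(): the state, without advancing time (a new reading comes with each control period).
- r.read_camera(name): name is "scene" or "side" or "wrist"; returns a dict with "color" (480x640x3 uint8, red, green, blue), "mtx" (3x3 intrinsics, pixels), "T" (4x4, takes a point from camera to world coordinates); the wrist camera has in their place "T_tool_cam" (4x4, takes a point from camera to tool coordinates, whose origin is the TCP and whose axes are the flange's). Camera axes: x right, y down, z forward; pixel columns grow to the right and rows downward; lengths in m; the calibration is good to about 2 mm. A picture is of the moment at which its call begins: read the wrist's pose just before it. There is no depth.
- r.finish_job(): hands the job in; it is judged then, once.
Trained networks look in a picture, given as the dict that the camera call returned (one of the last four; its "shot" number tells which), for a name from the list of things; names that differ only in an ending like _2 or _b are one class to them, and where a whole thing is asked for, a point or a joint stands for the part that bears it (a point fixed in the world has none). Each returns a list of dicts, best first, with "conf" (0 to 1); they miss things now and then, are a little off and sometimes report something else, mostly with a low value. They report only what shows in the picture. A call takes as long as a camera call. They do not tell look-alikes from the thing itself.
- r.silhouettes(picture, query): "mask" (480x640 bool, what is visible of it) and "location" ([column, row] in pixels, amid what is visible of it).
- r.spot_point(picture, query): "location" ([column, row] in pixels: a listed point, or the origin of a listed thing).
The state is a dict: "clock": time; "qpos": joint angles; "qd": joint speeds; "tau": joint torques, N m; "tcp_pos": TCP position; "tcp_rot": TCP orientation; "force": force on the tool from outside, world axes, zero at the start; "moment": the same for the moment, N m; "grip_width": finger opening in m; "finger_force": force on a finger pad.
Only numpy, scipy, OpenCV 4.12 (cv2) and the standard library are available. Lean on these libraries where they do the work, as an engineer would, in place of code of your own. Each camera call takes 0.05 s, during which the arm holds its last target. There are 200 camera calls.

## Working session

There is one attempt and no reset: what is moved stays moved. The work goes in short steps, Python scripts to look and compute and a tool call to move; the robot and the scene stay as the last step left them, time stands still between calls to the robot, and variables do not carry over. Pictures are saved under pics/ and viewed, at most 10 in all, crops included, and the job is handed in when it is done.

Besides the shell and the picture viewer there is one more tool, called by a JSON object that holds its "api" and its "payload", one argument or row to a line. send_rows: Moves the arm, as the interface text tells. Its arguments: {"type":"object","properties":{"commands":{"type":"array"}},"required":["commands"]}

```bash
mkdir -p pics; ls; cat > h.py <<'E'
import numpy as np,cv2
from plant import r
def ray(p,uv,T=None):
    T=p["T"] if T is None else T
    d=T[:3,:3]@np.linalg.solve(p["mtx"],[uv[0],uv[1],1.]); return T[:3,3],d
def atz(p,uv,z,T=None):
    o,d=ray(p,uv,T); return o+d*(z-o[2])/d[2]
def save(p,n,crop=None,s=1):
    im=p["color"][:,:,::-1]
    if crop: im=im[crop[1]:crop[3],crop[0]:crop[2]]
    cv2.imwrite(n,cv2.resize(im,None,fx=s,fy=s,interpolation=cv2.INTER_CUBIC))
E
python3 - <<'E'
from h import *
np.set_printoptions(precision=4,suppress=True)
s=r.state();print(s)
a={}
for c in("scene","side"):
    p=r.read_camera(c);save(p,f"pics/{c}0.png")
    for q in["box"]+[f"square_{i}" for i in range(6)]:
        for d in r.spot_point(p,q)[:3]:
            print(c,q,round(d["conf"],2),np.array(d["location"]).round(1),atz(p,d["location"],0 if q=="box" else .064))
    for q in ("watch","eraser","bottle"):
        for d in r.spot_point(p,q)[:3]: print(c,q,round(d["conf"],2),np.array(d["location"]).round(1),atz(p,d["location"],0))
E
```

```text
pics
{'clock': 0.0, 'qpos': array([-1.218 ,  0.1264, -0.0406,  1.4054,  0.    ,  1.5708]), 'qd': array([-0.0019,  0.    ,  0.0002, -0.0009,  0.001 ,  0.0006]), 'tau': array([  0.    , -43.5912,  35.2924,   0.0172,   0.0001,  -0.    ]), 'tcp_pos': array([ 0.1814, -0.4925,  0.4039]), 'tcp_rot': array([[ 0.9384,  0.3455, -0.0005],
       [ 0.3455, -0.9384,  0.0015],
       [ 0.    , -0.0016, -1.    ]]), 'force': array([ 0.6536,  0.6428, -0.5914]), 'moment': array([-0.0234, -0.0395,  0.0335]), 'finger_force': 0.0, 'grip_width': 0.08534452907373631}
scene box 0.77 [343.7 236. ] [0.5562 0.0454 0.    ]
scene box 0.75 [320.  370.7] [ 0.2357 -0.247   0.    ]
scene box 0.58 [405.2 304.9] [ 0.482  -0.2219  0.    ]
scene square_0 0.97 [328.4 200.1] [0.5669 0.1151 0.064 ]
scene square_0 0.95 [330.1 350.1] [ 0.2393 -0.2684  0.064 ]
scene square_0 0.94 [348.2 196.5] [0.6158 0.0977 0.064 ]
scene square_1 0.97 [328.4 200.1] [0.5669 0.1151 0.064 ]
scene square_1 0.95 [330.1 350.1] [ 0.2393 -0.2684  0.064 ]
scene square_1 0.94 [348.2 196.5] [0.6158 0.0977 0.064 ]
scene square_2 0.97 [328.4 200.1] [0.56
[... 1487 characters left out ...]
57  0.064 ]
side square_2 0.92 [418.7 208.5] [ 0.2357 -0.1748  0.064 ]
side square_3 0.95 [249.2 296.4] [0.5557 0.1159 0.064 ]
side square_3 0.93 [399.3 201.6] [ 0.2715 -0.2057  0.064 ]
side square_3 0.92 [418.7 208.5] [ 0.2357 -0.1748  0.064 ]
side square_4 0.95 [249.2 296.4] [0.5557 0.1159 0.064 ]
side square_4 0.93 [399.3 201.6] [ 0.2715 -0.2057  0.064 ]
side square_4 0.92 [418.7 208.5] [ 0.2357 -0.1748  0.064 ]
side square_5 0.95 [249.2 296.4] [0.5557 0.1159 0.064 ]
side square_5 0.93 [399.3 201.6] [ 0.2715 -0.2057  0.064 ]
side square_5 0.92 [418.7 208.5] [ 0.2357 -0.1748  0.064 ]
side eraser 0.56 [232.6 360.4] [0.5779 0.1928 0.    ]
side bottle 0.63 [193.1 292.5] [0.6709 0.021  0.    ]
```

View pics/scene0.png

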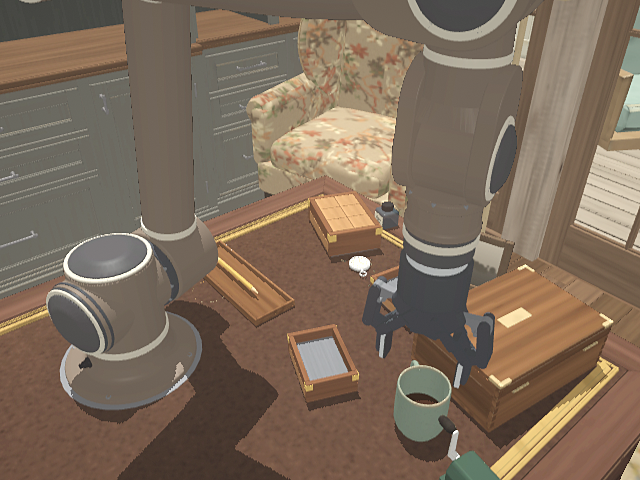

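View pics/side0.png

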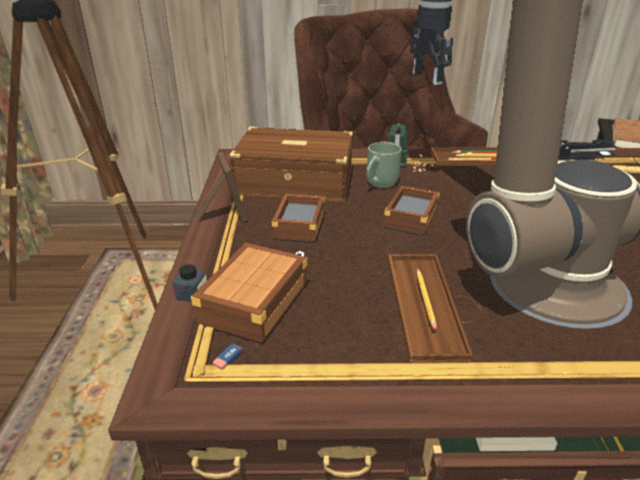

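The scene view shows the six-square box at about (345,222), with the bottle at (387,213) and the watch at (360,265). The side view shows the same box at (250,288), with the eraser at (228,355) and the bottle at (188,282).

Look-alikes are the small open boxes at side (299,215) and (411,208), the big chest at (294,163), and the tray at (427,303). I choose the box at side (250,288) because it's the only one with six squares, and I'll check its size with a fit.

```bash
python3 - <<'E'
from h import *
from scipy.optimize import minimize
np.set_printoptions(precision=4,suppress=True)
P={};M={}
for c,ctr in(("scene",(345,222)),("side",(250,288))):
    p=r.read_camera(c);P[c]=p
    L=[d for d in r.silhouettes(p,"box") if np.hypot(*(np.array(d["location"])-ctr))<30]
    print(c,[(d["conf"],d["location"],d["mask"].sum()) for d in L]); M[c]=L[0]["mask"]
def proj(p,X):
    T=np.linalg.inv(p["T"]);q=(T[:3,:3]@X.T).T+T[:3,3];q=(p["mtx"]@q.T).T;return q[:,:2]/q[:,2:]
def corners(v,s=(.124,.174,.064)):
    x,y,a=v[:3];X=np.array([[i*s[0]/2,j*s[1]/2,k*s[2]] for i in(-1,1) for j in(-1,1) for k in(0,1)])
    R=np.array([[np.cos(a),-np.sin(a),0],[np.sin(a),np.cos(a),0],[0,0,1]]);return X@R.T+[x,y,0]
def cost(v,cams=("scene","side"),s=(.124,.174,.064)):
    t=0
    for c in cams:
        h=cv2.convexHull(proj(P[c],corners(v,s)).astype(np.float32))
        im=np.zeros((480,640),np.uint8);cv2.fillConvexPoly(im,np.round(h*16).astype(np.int32),1,shift=4)
        t+=1-(im.astype(bool)&M[c]).sum()/(im.astype(bool)|M[c]).sum()
    return t
def fit(cams,s=(.124,.174,.064)):
    best=None
    for a in np.arange(-1.57,1.57,.2):
        q=minimize(cost,[.57,.09,a],args=(cams,s),method="Nelder-Mead",options=dict(initial_simplex=[[.57,.09,a],[.6,.09,a],[.57,.12,a],[.57,.09,a+.15]]))
        if best is None or q.fun<best.fun:best=q
    return best
for cams in(("scene","side"),("side",),("scene",)):
    b=fit(cams);print(cams,b.x,b.fun)
for k in(.85,1.15): b2=fit(("scene","side"),tuple(k*np.array((.124,.174,.064))));print(k,b2.x,b2.fun)
b=fit(("scene","side"));x,y,a=b.x
p=P["side"];im=p["color"].copy()
X=corners(b.x)
g=[]
for i in(-25,25):
    for j in(-50,0,50): g.append([x+np.cos(a)*i/1e3-np.sin(a)*j/1e3,y+np.sin(a)*i/1e3+np.cos(a)*j/1e3,.064])
g=np.array(g);print(g,np.hypot(g[:,0],g[:,1]))
for u in proj(p,g):cv2.circle(im,tuple(np.round(u).astype(int)),1,(255,0,0),-1)
for u in proj(p,X):cv2.circle(im,tuple(np.round(u).astype(int)),1,(0,0,255),-1)
save(dict(color=im),"pics/fit.png",(160,225,340,375),4)
E
```

```text
scene [(0.66, [346.7, 234.4], np.int64(2165))]
side [(0.61, [248.8, 309.0], np.int64(4505))]
('scene', 'side') [ 0.5597  0.0514 -0.3974] 0.8739513688394855
('side',) [ 0.5596  0.0512 -0.3988] 0.4336316651960166
('scene',) [ 0.5656  0.0607 -0.4169] 0.4298546895640687
0.85 [ 0.5533  0.0589 -0.3634] 1.0927121146031253
1.15 [ 0.5523  0.047  -0.5779] 1.134677592363623
[[ 0.5173  0.0149  0.064 ]
 [ 0.5367  0.061   0.064 ]
 [ 0.556   0.1071  0.064 ]
 [ 0.5634 -0.0044  0.064 ]
 [ 0.5828  0.0417  0.064 ]
 [ 0.6021  0.0878  0.064 ]] [0.5175 0.5401 0.5663 0.5634 0.5843 0.6085]
```

View pics/fit.png

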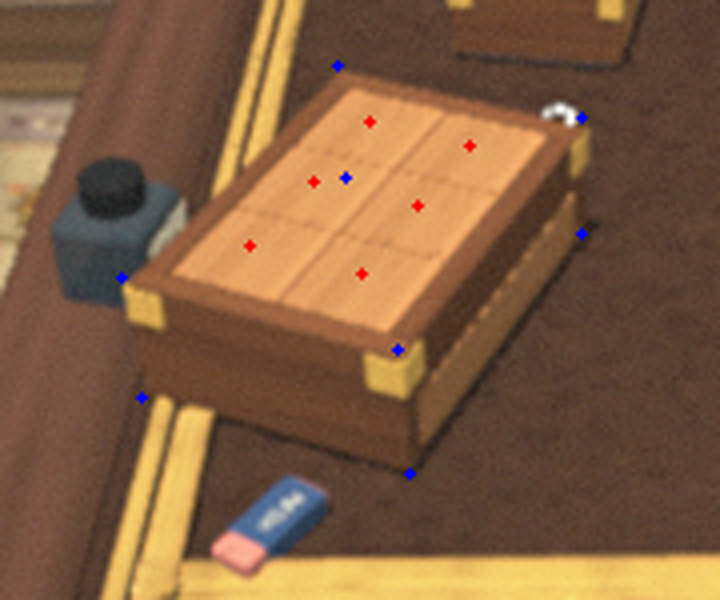

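The crop shows the right box: six squares, with the drawer front on the right-hand face. The mask left out the squares, which biased the fit. I'll refit on hand-picked corners and on the union with the square masks.

```bash
python3 - <<'E'
from h import *
from scipy.optimize import least_squares,minimize
np.set_printoptions(precision=4,suppress=True)
def proj(p,X):
    T=np.linalg.inv(p["T"]);q=(T[:3,:3]@X.T).T+T[:3,3];q=(p["mtx"]@q.T).T;return q[:,:2]/q[:,2:]
def place(v,X):
    x,y,a=v;R=np.array([[np.cos(a),-np.sin(a),0],[np.sin(a),np.cos(a),0],[0,0,1]]);return X@R.T+[x,y,0]
p=r.read_camera("side")
mm=np.array([[-62,-87,64,586,130],[-62,87,64,412,352],[62,87,64,124,284],[62,-87,64,342,72],[-62,-87,0,583,230],[-62,87,0,412,470],[62,87,0,143,398],
[-50,75,64,390,333],[50,75,64,170,273],[50,-75,64,350,88],[-50,-75,64,550,131]],float)
X=mm[:,:3]/1e3;uv=mm[:,3:]/4+[160,225]-.375
f=least_squares(lambda v:(proj(p,place(v,X))-uv).ravel(),[.56,.06,-.4],loss="soft_l1");print(f.x);print((f.fun.reshape(-1,2)))
f2=least_squares(lambda v:(proj(p,place(v[:3],X)+[0,0,v[3]])-uv).ravel(),[.56,.06,-.4,0]);print("free z",f2.x,np.abs(f2.fun).max())
P={"side":p,"scene":r.read_camera("scene")};M={}
for c,ctr in(("scene",(345,222)),("side",(250,288))):
    m=np.zeros((480,640),bool)
    for q in("box","square_0","drawer"):
        for d in r.silhouettes(P[c],q):
            if np.hypot(*(np.array(d["location"])-ctr))<42 and d["conf"]>.3: m|=d["mask"]
    M[c]=cv2.morphologyEx(m.astype(np.uint8),cv2.MORPH_CLOSE,np.ones((5,5))).astype(bool);print(c,m.sum())
C=np.array([[i*.062,j*.087,k*.064] for i in(-1,1) for j in(-1,1) for k in(0,1)])
def cost(v,cams):
    t=0
    for c in cams:
        h=cv2.convexHull(proj(P[c],place(v,C)).astype(np.float32));im=np.zeros((480,640),np.uint8)
        cv2.fillConvexPoly(im,np.round(h*16).astype(np.int32),1,shift=4);im=im>0
        t+=1-(im&M[c]).sum()/(im|M[c]).sum()
    return t
for cams in(("side",),("scene",),("side","scene")):
    s=f.x;b=minimize(cost,s,args=(cams,),method="Nelder-Mead",options=dict(initial_simplex=[s,s+[.02,0,0],s+[0,.02,0],s+[0,0,.1]]));print(cams,b.x,b.fun)
E
```

```text
[ 0.5576  0.0546 -0.3966]
[[-0.3653 -1.7272]
 [-2.0654  1.0387]
 [ 0.7818 -0.7695]
 [-0.7305 -1.1178]
 [ 0.8394  2.1764]
 [ 0.3138  2.7299]
 [ 1.0121  1.2774]
 [ 0.1162 -0.7092]
 [-0.1622 -0.5374]
 [-0.1409 -0.5969]
 [-0.2697  0.0738]]
free z [ 0.5584  0.0489 -0.3945 -0.004 ] 2.0690785691629117
scene 2506
side 4440
('side',) [ 0.5584  0.0478 -0.4085] 0.44075709779179806
('scene',) [ 0.5647  0.0596 -0.4141] 0.3362273086029992
('side', 'scene') [ 0.5614  0.0551 -0.4093] 0.7973641593537041
```

{"api": "send_rows", "payload": {
  "commands": [
    {"hand": 1, "tx": 27, "ty": -19, "tz": 0, "spin": 0},
    {"hand": 1, "tx": 54, "ty": -38, "tz": 0, "spin": 0},
    {"hand": 1, "tx": 81, "ty": -57, "tz": 0, "spin": 0},
    {"hand": 1, "tx": 108, "ty": -76, "tz": 0, "spin": 0},
    {"hand": 1, "tx": 135, "ty": -95, "tz": 0, "spin": 0},
    {"hand": 1, "tx": 162, "ty": -114, "tz": 0, "spin": 0},
    {"hand": 1, "tx": 189, "ty": -133, "tz": 0, "spin": 0},
    {"hand": 1, "tx": 216, "ty": -152, "tz": 0, "spin": 0},
    {"hand": 1, "tx": 243, "ty": -171, "tz": 0, "spin": 0},
    {"hand": 1, "tx": 270, "ty": -190, "tz": 0, "spin": 0}
  ]
}}

```text
clock: 2.53
tcp_pos: [0.3696, -0.2196, 0.4049]
tcp_rot: [[0.938, 0.345, 0.001], [0.345, -0.938, -0.0], [0.0, 0.001, -1.0]]
force: [1.9, -1.8, -0.5]
grip_width: 0.0001
finger_force: 0.0
```

{"api": "send_rows", "payload": {
  "commands": [
    {"hand": 1, "tx": 27, "ty": -19, "tz": 0, "spin": 0.1},
    {"hand": 1, "tx": 54, "ty": -38, "tz": 0, "spin": 0.2},
    {"hand": 1, "tx": 81, "ty": -57, "tz": 0, "spin": 0.3},
    {"hand": 1, "tx": 108, "ty": -76, "tz": 0, "spin": 0.4},
    {"hand": 1, "tx": 135, "ty": -95, "tz": 0, "spin": 0.5},
    {"hand": 1, "tx": 162, "ty": -114, "tz": 0, "spin": 0.6},
    {"hand": 1, "tx": 189, "ty": -133, "tz": 0, "spin": 0.7},
    {"hand": 1, "tx": 210, "ty": -150, "tz": 0, "spin": 0.75},
    {"hand": 1, "tx": 210, "ty": -150, "tz": 0, "spin": 0.75},
    {"hand": 1, "tx": 210, "ty": -150, "tz": 0, "spin": 0.75}
  ]
}}

```text
clock: 3.37
tcp_pos: [0.463, -0.1604, 0.4041]
tcp_rot: [[0.943, -0.334, 0.01], [-0.334, -0.942, 0.031], [-0.001, -0.032, -0.999]]
force: [0.6, 0.8, 0.4]
grip_width: 0.0001
finger_force: 0.0
```

```bash
python3 - <<'E'
from h import *
np.set_printoptions(precision=4,suppress=True)
s=r.state();print(s)
p=r.read_camera("wrist");save(p,"pics/w1.png");print(p["mtx"],p["T_tool_cam"])
np.savez("w1.npz",m=p["mtx"],T=p["T_tool_cam"],R=s["tcp_rot"],t=s["tcp_pos"])
E
```

```text
{'clock': 3.3667, 'qpos': array([-0.3415,  0.0602, -0.1136,  1.3983,  0.0324,  3.1406]), 'qd': array([-0.1286, -0.0289, -0.0237, -0.0018, -0.0645,  0.001 ]), 'tau': array([  0.4936, -38.8451,  35.436 ,  -0.0352,   0.0921,   0.0004]), 'tcp_pos': array([ 0.463 , -0.1604,  0.4041]), 'tcp_rot': array([[ 0.9426, -0.3339,  0.0096],
       [-0.334 , -0.9421,  0.031 ],
       [-0.0013, -0.0324, -0.9995]]), 'force': array([0.5532, 0.8273, 0.3827]), 'moment': array([-0.023, -0.012, -0.02 ]), 'finger_force': 0.0, 'grip_width': 6.697342897139055e-05}
[[398.5895   0.     315.1246]
 [  0.     398.5895 242.3242]
 [  0.       0.       1.    ]] [[ 0.0001 -0.957  -0.2902  0.0745]
 [ 1.     -0.0001  0.0005 -0.0007]
 [-0.0005 -0.2902  0.957   0.0317]
 [ 0.      0.      0.      1.    ]]
```

View pics/w1.png

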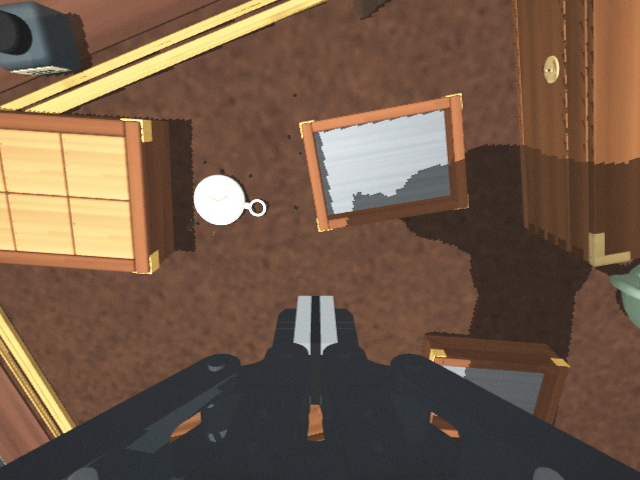

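The last joint hit its limit, so I'm turning the tool the other way, with tool x along the box's +y.

{"api": "send_rows", "payload": {
  "commands": [
    {"hand": 1, "tx": 0, "ty": 0, "tz": 0, "spin": -0.12},
    {"hand": 1, "tx": 0, "ty": 0, "tz": 0, "spin": -0.24},
    {"hand": 1, "tx": 0, "ty": 0, "tz": 0, "spin": -0.36},
    {"hand": 1, "tx": 0, "ty": 0, "tz": 0, "spin": -0.48},
    {"hand": 1, "tx": 0, "ty": 0, "tz": 0, "spin": -0.6},
    {"hand": 1, "tx": 0, "ty": 0, "tz": 0, "spin": -0.72},
    {"hand": 1, "tx": 0, "ty": 0, "tz": 0, "spin": -0.84},
    {"hand": 1, "tx": 0, "ty": 0, "tz": 0, "spin": -0.96},
    {"hand": 1, "tx": 0, "ty": 0, "tz": 0, "spin": -1.08},
    {"hand": 1, "tx": 0, "ty": 0, "tz": 0, "spin": -1.2}
  ]
}}

```text
clock: 4.25
tcp_pos: [0.4632, -0.1584, 0.4045]
tcp_rot: [[0.645, 0.764, 0.011], [0.763, -0.645, 0.032], [0.031, -0.013, -0.999]]
force: [-1.3, -0.4, -0.3]
grip_width: 0.0002
finger_force: 0.0
```

{"api": "send_rows", "payload": {
  "commands": [
    {"hand": 1, "tx": 0, "ty": 0, "tz": 0, "spin": -0.1},
    {"hand": 1, "tx": 0, "ty": 0, "tz": 0, "spin": -0.2},
    {"hand": 1, "tx": 0, "ty": 0, "tz": 0, "spin": -0.3},
    {"hand": 1, "tx": 0, "ty": 0, "tz": 0, "spin": -0.31},
    {"hand": 1, "tx": 0, "ty": 0, "tz": 0, "spin": -0.31},
    {"hand": 1, "tx": 0, "ty": 0, "tz": 0, "spin": -0.31}
  ]
}}

```text
clock: 4.75
tcp_pos: [0.4632, -0.1587, 0.4045]
tcp_rot: [[0.39, 0.921, 0.01], [0.92, -0.39, 0.032], [0.033, -0.003, -0.999]]
force: [0.0, 0.7, -0.1]
grip_width: -0.0002
finger_force: 0.0
```

```bash
python3 - <<'E'
from h import *
np.set_printoptions(precision=4,suppress=True)
s=r.state();print(s)
d=np.array([.559,.054,.404])-s["tcp_pos"];print(s["tcp_rot"].T@d)
E
```

```text
{'clock': 4.75, 'qpos': array([-0.3385,  0.0593, -0.1139,  1.3984,  0.0336,  1.6329]), 'qd': array([-0.0024,  0.0016, -0.    , -0.0007, -0.0007, -0.0064]), 'tau': array([  0.0344, -39.2244,  35.2977,   0.0119,   0.1111,  -0.0198]), 'tcp_pos': array([ 0.4632, -0.1587,  0.4045]), 'tcp_rot': array([[ 0.3899,  0.9208,  0.0104],
       [ 0.9203, -0.39  ,  0.032 ],
       [ 0.0335, -0.0029, -0.9994]]), 'force': array([ 0.0242,  0.6628, -0.1287]), 'moment': array([-0.0148, -0.0588, -0.0432]), 'finger_force': 0.0, 'grip_width': -0.00016055771543081716}
[0.2331 0.0053 0.0083]
```

{"api": "send_rows", "payload": {
  "commands": [
    {"hand": 1, "tx": 30, "ty": 1, "tz": 1, "spin": 0},
    {"hand": 1, "tx": 60, "ty": 2, "tz": 2, "spin": 0},
    {"hand": 1, "tx": 90, "ty": 3, "tz": 3, "spin": 0},
    {"hand": 1, "tx": 120, "ty": 4, "tz": 4, "spin": 0},
    {"hand": 1, "tx": 150, "ty": 5, "tz": 5, "spin": 0},
    {"hand": 1, "tx": 180, "ty": 5, "tz": 6, "spin": 0},
    {"hand": 1, "tx": 210, "ty": 5, "tz": 7, "spin": 0},
    {"hand": 1, "tx": 228, "ty": 5, "tz": 8, "spin": 0},
    {"hand": 1, "tx": 228, "ty": 5, "tz": 8, "spin": 0},
    {"hand": 1, "tx": 228, "ty": 5, "tz": 8, "spin": 0}
  ]
}}

```text
clock: 5.58
tcp_pos: [0.5566, 0.0502, 0.4035]
tcp_rot: [[0.388, 0.922, 0.009], [0.921, -0.388, 0.032], [0.033, -0.004, -0.999]]
force: [-0.6, -0.2, -0.2]
grip_width: 0.0002
finger_force: 0.0
```

```bash
python3 - <<'E'
from h import *
np.set_printoptions(precision=4,suppress=True)
s=r.state();print(s["qpos"],s["tcp_pos"],s["tcp_rot"])
p=r.read_camera("wrist");save(p,"pics/w2.png")
Tb=np.eye(4);Tb[:3,:3]=s["tcp_rot"];Tb[:3,3]=s["tcp_pos"];T=Tb@p["T_tool_cam"];np.savez("w2.npz",m=p["mtx"],T=T)
for q in("square_0",):
    for d in r.spot_point(p,q): print(d["conf"],d["location"],atz(p,d["location"],.064,T))
E
```

```text
[0.0831 0.1842 0.0266 1.4012 0.0308 2.0523] [0.5566 0.0502 0.4035] [[ 0.3876  0.9218  0.0093]
 [ 0.9212 -0.3877  0.0317]
 [ 0.0328 -0.0037 -0.9995]]
```

View pics/w2.png

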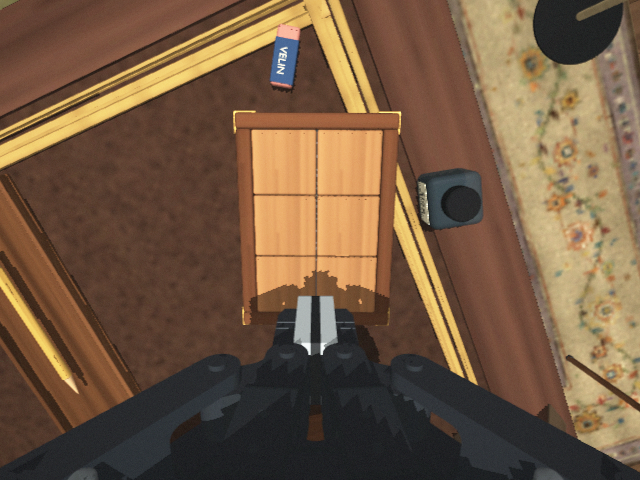

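The wrist view shows the box aligned with the image. The grid crossings are at (317,195) and (317,256), the panel's upper corners at (252,129) and (382,129), the bottle at (452,200) and the eraser at (285,57).

```bash
cat >> h.py <<'E'
def tip(s): return s["tcp_pos"]+.173*s["tcp_rot"][:,2]
E
python3 - <<'E'
from h import *
from scipy.optimize import least_squares
np.set_printoptions(precision=4,suppress=True)
z=np.load("w2.npz");p={"mtx":z["m"]};T=z["T"]
mm=np.array([[0,25,317,195],[0,-25,317,256],[0,75,317,129],[-50,75,252,129],[50,75,382,129],[-50,25,252.5,195],[50,25,381,195],[-50,-25,254,256],[50,-25,379.5,256],[-62,87,236,113],[62,87,400,113]],float)
W=np.array([atz(p,m[2:],.064,T)[:2] for m in mm])
def pl(v):
    a=v[2];return mm[:,:2]/1e3@np.array([[np.cos(a),-np.sin(a)],[np.sin(a),np.cos(a)]]).T+v[:2]
f=least_squares(lambda v:(pl(v)-W).ravel(),[.56,.05,-.4]);print(f.x,1e3*f.fun.reshape(-1,2))
x,y,a=f.x
s=r.state();R=s["tcp_rot"];t=tip(s);print("tip",t)
for k in range(6):
    i=[-25,25][k//3];j=[-50,0,50][k%3]
    g=np.array([x+np.cos(a)*i/1e3-np.sin(a)*j/1e3,y+np.sin(a)*i/1e3+np.cos(a)*j/1e3,.069]);print(k,g,"shift mm",1e3*R.T@(g-t))
E
```

```text
[ 0.5594  0.0549 -0.3998] [[-0.0789 -0.2252]
 [-0.2806 -0.3317]
 [ 0.2072  0.0824]
 [-0.9624  0.6634]
 [ 1.4097 -0.5123]
 [ 0.3413 -0.2925]
 [-0.1039 -0.3239]
 [ 0.9575 -0.7218]
 [-1.1072 -0.1142]
 [-1.2617  1.4428]
 [ 0.879   0.333 ]]
tip [0.5579 0.0543 0.231 ]
0 [0.5169 0.0186 0.069 ] shift mm [-54.2067 -23.2761 160.3737]
1 [0.5364 0.0646 0.069 ] shift mm [ -4.2338 -23.2782 162.0183]
2 [0.5558 0.1107 0.069 ] shift mm [ 45.7392 -23.2803 163.6628]
3 [ 0.563  -0.0009  0.069 ] shift mm [-54.1993  26.7236 160.2125]
4 [0.5824 0.0452 0.069 ] shift mm [ -4.2263  26.7215 161.857 ]
5 [0.6019 0.0912 0.069 ] shift mm [ 45.7466  26.7194 163.5015]
```

{"api": "send_rows", "payload": {
  "commands": [
    {"hand": 1, "tx": -4, "ty": -23, "tz": 30, "spin": 0},
    {"hand": 1, "tx": -4, "ty": -23, "tz": 60, "spin": 0},
    {"hand": 1, "tx": -4, "ty": -23, "tz": 90, "spin": 0},
    {"hand": 1, "tx": -4, "ty": -23, "tz": 115, "spin": 0},
    {"hand": 1, "tx": -4, "ty": -23, "tz": 135, "spin": 0},
    {"hand": 1, "tx": -4, "ty": -23, "tz": 150, "spin": 0},
    {"hand": 1, "tx": -4, "ty": -23, "tz": 158, "spin": 0},
    {"hand": 1, "tx": -4, "ty": -23, "tz": 162, "spin": 0},
    {"hand": 1, "tx": -4, "ty": -23, "tz": 162, "spin": 0},
    {"hand": 1, "tx": -4, "ty": -23, "tz": 162, "spin": 0}
  ]
}}

```text
clock: 6.52
tcp_pos: [0.5356, 0.0592, 0.2429]
tcp_rot: [[0.389, 0.921, 0.011], [0.921, -0.389, 0.032], [0.034, -0.002, -0.999]]
force: [0.1, -0.4, 0.9]
grip_width: 0.0003
finger_force: 0.0
```

{"api": "send_rows", "payload": {
  "commands": [
    {"hand": 1, "tx": 0, "ty": 0, "tz": 1, "spin": 0},
    {"hand": 1, "tx": 0, "ty": 0, "tz": 2, "spin": 0},
    {"hand": 1, "tx": 0, "ty": 0, "tz": 3, "spin": 0},
    {"hand": 1, "tx": 0, "ty": 0, "tz": 4, "spin": 0},
    {"hand": 1, "tx": 0, "ty": 0, "tz": 5, "spin": 0},
    {"hand": 1, "tx": 0, "ty": 0, "tz": 6, "spin": 0},
    {"hand": 1, "tx": 0, "ty": 0, "tz": 6, "spin": 0}
  ]
}}

```text
clock: 7.1
tcp_pos: [0.5354, 0.0599, 0.2374]
tcp_rot: [[0.388, 0.922, 0.011], [0.921, -0.388, 0.032], [0.034, -0.002, -0.999]]
force: [-3.7, -1.1, 10.7]
grip_width: 0.0
finger_force: 5.2
```

{"api": "send_rows", "payload": {
  "commands": [
    {"hand": 1, "tx": 0, "ty": 0, "tz": 1, "spin": 0},
    {"hand": 1, "tx": 0, "ty": 0, "tz": 2, "spin": 0},
    {"hand": 1, "tx": 0, "ty": 0, "tz": 2, "spin": 0}
  ]
}}

```text
clock: 7.35
tcp_pos: [0.5352, 0.0598, 0.2373]
tcp_rot: [[0.388, 0.921, 0.013], [0.921, -0.388, 0.032], [0.034, -0.001, -0.999]]
force: [-9.1, -1.4, 23.2]
grip_width: -0.0001
finger_force: 11.9
```

Square 1 is rigid: 23 N and no sink. Next is square 0.

{"api": "send_rows", "payload": {
  "commands": [
    {"hand": 1, "tx": 0, "ty": 0, "tz": -6, "spin": 0},
    {"hand": 1, "tx": 0, "ty": 0, "tz": -12, "spin": 0},
    {"hand": 1, "tx": -25, "ty": 0, "tz": -13, "spin": 0},
    {"hand": 1, "tx": -50, "ty": 0, "tz": -13, "spin": 0},
    {"hand": 1, "tx": -50, "ty": 0, "tz": -9, "spin": 0},
    {"hand": 1, "tx": -50, "ty": 0, "tz": -6, "spin": 0},
    {"hand": 1, "tx": -50, "ty": 0, "tz": -4, "spin": 0},
    {"hand": 1, "tx": -50, "ty": 0, "tz": -3, "spin": 0},
    {"hand": 1, "tx": -50, "ty": 0, "tz": -2, "spin": 0},
    {"hand": 1, "tx": -50, "ty": 0, "tz": -2, "spin": 0}
  ]
}}

```text
clock: 8.18
tcp_pos: [0.5158, 0.0137, 0.2373]
tcp_rot: [[0.388, 0.921, 0.011], [0.921, -0.388, 0.029], [0.031, -0.001, -1.0]]
force: [-12.6, -5.8, 27.0]
grip_width: 0.0002
finger_force: 13.7
```

Square 0 is rigid at 27 N. Next is square 3 (ty +50).

{"api": "send_rows", "payload": {
  "commands": [
    {"hand": 1, "tx": 0, "ty": 0, "tz": -6, "spin": 0},
    {"hand": 1, "tx": 0, "ty": 0, "tz": -12, "spin": 0},
    {"hand": 1, "tx": 0, "ty": 25, "tz": -12, "spin": 0},
    {"hand": 1, "tx": 0, "ty": 50, "tz": -12, "spin": 0},
    {"hand": 1, "tx": 0, "ty": 50, "tz": -8, "spin": 0},
    {"hand": 1, "tx": 0, "ty": 50, "tz": -5, "spin": 0},
    {"hand": 1, "tx": 0, "ty": 50, "tz": -3, "spin": 0},
    {"hand": 1, "tx": 0, "ty": 50, "tz": -2, "spin": 0},
    {"hand": 1, "tx": 0, "ty": 50, "tz": -1, "spin": 0},
    {"hand": 1, "tx": 0, "ty": 50, "tz": -1, "spin": 0}
  ]
}}

```text
clock: 9.02
tcp_pos: [0.562, -0.0053, 0.2374]
tcp_rot: [[0.388, 0.922, 0.013], [0.921, -0.388, 0.031], [0.034, 0.0, -0.999]]
force: [-2.8, -1.9, 14.5]
grip_width: 0.0005
finger_force: 7.2
```

Square 3 is rigid. Next is square 4 (tx +50).

{"api": "send_rows", "payload": {
  "commands": [
    {"hand": 1, "tx": 0, "ty": 0, "tz": -6, "spin": 0},
    {"hand": 1, "tx": 0, "ty": 0, "tz": -12, "spin": 0},
    {"hand": 1, "tx": 25, "ty": 0, "tz": -11, "spin": 0},
    {"hand": 1, "tx": 50, "ty": 0, "tz": -10, "spin": 0},
    {"hand": 1, "tx": 50, "ty": 0, "tz": -6, "spin": 0},
    {"hand": 1, "tx": 50, "ty": 0, "tz": -3, "spin": 0},
    {"hand": 1, "tx": 50, "ty": 0, "tz": 0, "spin": 0},
    {"hand": 1, "tx": 50, "ty": 0, "tz": 1, "spin": 0},
    {"hand": 1, "tx": 50, "ty": 0, "tz": 2, "spin": 0},
    {"hand": 1, "tx": 50, "ty": 0, "tz": 2, "spin": 0}
  ]
}}

```text
clock: 9.85
tcp_pos: [0.5806, 0.0403, 0.2373]
tcp_rot: [[0.388, 0.921, 0.011], [0.921, -0.389, 0.034], [0.036, -0.003, -0.999]]
force: [-8.4, 3.2, 18.2]
grip_width: 0.0
finger_force: 9.4
```

Square 4 is rigid. Next is square 5.

{"api": "send_rows", "payload": {
  "commands": [
    {"hand": 1, "tx": 0, "ty": 0, "tz": -6, "spin": 0},
    {"hand": 1, "tx": 0, "ty": 0, "tz": -12, "spin": 0},
    {"hand": 1, "tx": 25, "ty": 0, "tz": -11, "spin": 0},
    {"hand": 1, "tx": 50, "ty": 0, "tz": -10, "spin": 0},
    {"hand": 1, "tx": 50, "ty": 0, "tz": -6, "spin": 0},
    {"hand": 1, "tx": 50, "ty": 0, "tz": -3, "spin": 0},
    {"hand": 1, "tx": 50, "ty": 0, "tz": 0, "spin": 0},
    {"hand": 1, "tx": 50, "ty": 0, "tz": 1, "spin": 0},
    {"hand": 1, "tx": 50, "ty": 0, "tz": 2, "spin": 0},
    {"hand": 1, "tx": 50, "ty": 0, "tz": 2, "spin": 0}
  ]
}}

```text
clock: 10.68
tcp_pos: [0.6002, 0.0859, 0.2374]
tcp_rot: [[0.389, 0.921, 0.012], [0.921, -0.389, 0.034], [0.036, -0.002, -0.999]]
force: [-8.2, 2.3, 19.3]
grip_width: -0.0003
finger_force: 9.7
```

Square 5 is rigid, which leaves square 2.

{"api": "send_rows", "payload": {
  "commands": [
    {"hand": 1, "tx": 0, "ty": 0, "tz": -6, "spin": 0},
    {"hand": 1, "tx": 0, "ty": 0, "tz": -12, "spin": 0},
    {"hand": 1, "tx": 0, "ty": -25, "tz": -12, "spin": 0},
    {"hand": 1, "tx": 0, "ty": -50, "tz": -12, "spin": 0},
    {"hand": 1, "tx": 0, "ty": -50, "tz": -8, "spin": 0},
    {"hand": 1, "tx": 0, "ty": -50, "tz": -5, "spin": 0},
    {"hand": 1, "tx": 0, "ty": -50, "tz": -3, "spin": 0},
    {"hand": 1, "tx": 0, "ty": -50, "tz": -1, "spin": 0},
    {"hand": 1, "tx": 0, "ty": -50, "tz": 0, "spin": 0},
    {"hand": 1, "tx": 0, "ty": -50, "tz": 0, "spin": 0}
  ]
}}

```text
clock: 11.52
tcp_pos: [0.5552, 0.1056, 0.2342]
tcp_rot: [[0.389, 0.921, 0.01], [0.921, -0.389, 0.031], [0.033, -0.003, -0.999]]
force: [0.2, -0.2, -0.0]
grip_width: -0.0
finger_force: 0.0
```

Square 2 gives: it sank about 3 mm. I'll press it home.

{"api": "send_rows", "payload": {
  "commands": [
    {"hand": 1, "tx": 0, "ty": 0, "tz": 1, "spin": 0},
    {"hand": 1, "tx": 0, "ty": 0, "tz": 2, "spin": 0},
    {"hand": 1, "tx": 0, "ty": 0, "tz": 3, "spin": 0},
    {"hand": 1, "tx": 0, "ty": 0, "tz": 4, "spin": 0},
    {"hand": 1, "tx": 0, "ty": 0, "tz": 5, "spin": 0},
    {"hand": 1, "tx": 0, "ty": 0, "tz": 6, "spin": 0},
    {"hand": 1, "tx": 0, "ty": 0, "tz": 6, "spin": 0},
    {"hand": 1, "tx": 0, "ty": 0, "tz": 6, "spin": 0}
  ]
}}

```text
clock: 12.18
tcp_pos: [0.555, 0.106, 0.2304]
tcp_rot: [[0.388, 0.921, 0.012], [0.921, -0.389, 0.031], [0.034, -0.001, -0.999]]
force: [-4.6, -4.6, 12.6]
grip_width: 0.0004
finger_force: 6.6
```

It's at the stop: 7.0 mm down at 12.6 N. Now I'll lift away and look.

{"api": "send_rows", "payload": {
  "commands": [
    {"hand": 1, "tx": 0, "ty": 0, "tz": -8, "spin": 0},
    {"hand": 1, "tx": 0, "ty": 0, "tz": -20, "spin": 0},
    {"hand": 1, "tx": 0, "ty": 0, "tz": -45, "spin": 0},
    {"hand": 1, "tx": 0, "ty": 0, "tz": -75, "spin": 0},
    {"hand": 1, "tx": 0, "ty": 0, "tz": -105, "spin": 0},
    {"hand": 1, "tx": 0, "ty": 0, "tz": -135, "spin": 0},
    {"hand": 1, "tx": 0, "ty": 0, "tz": -150, "spin": 0},
    {"hand": 1, "tx": 0, "ty": 0, "tz": -150, "spin": 0},
    {"hand": 1, "tx": 0, "ty": 0, "tz": -150, "spin": 0}
  ]
}}

```text
clock: 12.93
tcp_pos: [0.5536, 0.1016, 0.3792]
tcp_rot: [[0.388, 0.922, 0.012], [0.921, -0.388, 0.033], [0.035, -0.002, -0.999]]
force: [0.1, -0.4, -0.8]
grip_width: -0.0
finger_force: 0.0
```

```bash
python3 - <<'E'
from h import *
p=r.read_camera("side");save(p,"pics/end.png",(160,205,340,375),4.4 and 3.5);print(r.state()["force"])
E
```

```text
[ 0.77174978 -0.64855479 -0.52380827]
```

View pics/end.png

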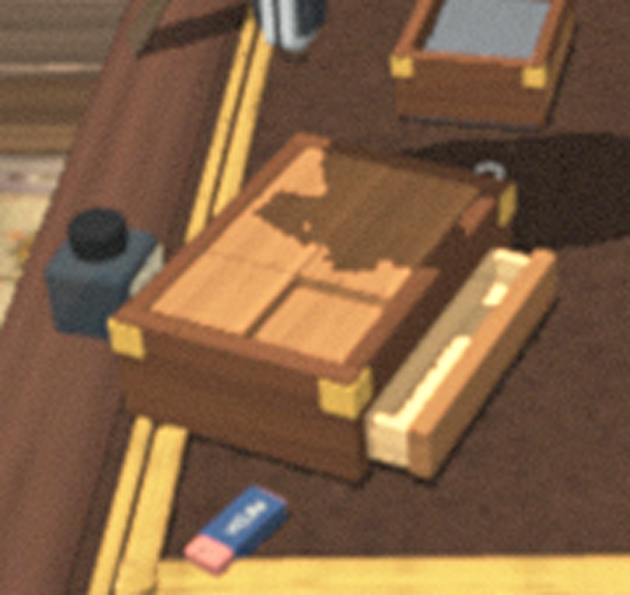

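In the crop, square 2 is sunk at (325,320) and the drawer is out at (470,360). The bottle, eraser and watch haven't moved, and the hand is clear.

```bash
python3 -c "
from plant import r
print(r.finish_job())"
```

```text
the job is handed in; nothing more can be done
None
```

The catch was square 2; I pressed it fully home (about 7 mm), the drawer came out, the hand is clear, and the watch, eraser and bottle look unmoved; the job is handed in, with no verdict returned.

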